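# Clip the heat box shut and set its dial

## Task

Close the white heat box so the panel in it can cure: pick up the blue lid by its handle and lower it gently into place (do not drop it), then press down the four orange snap tabs around its rim one after another until each snaps flush. Only when all four are engaged, turn the black dial clockwise until its white pointer stands at the middle of the red band. Leave everything else on the bench where it is.

Things in the scene. Friction and masses are not known exactly. Their poses are not given: they have to be found in the camera images.
- heatbox: White insulated heat box fixed to the bench: tub 190 (its x) by 220 (its y) mm, 90 mm high; the flat 45 mm wide rim surrounds an opening 100 (x) by 130 (y) mm, 45 mm deep, with a low yellow panel inside (31 mm below the rim). On its -y side a grey pod, 130 x 120 mm, 60 mm high, carries the dial. Origin: bench level under the tub's centre; z up.
- lid_handle (a point): Centre of the loose blue lid, in its handle, 30 mm above the panel's underside (40 mm above the bench at the start, 120 mm when home on the rim). Panel 130 (x) by 160 (y) mm, 8 mm thick. Black handle: upright fin 18 mm thick (x), 80 mm long (y), rising 40 mm from the panel's top. About 0.4 kg. Axes are the lid's. It starts flat, handle up.
- lid: The lid. Origin: centre of the underside of the lid's panel (30 mm below lid_handle). Here a plug of 90 (x) by 120 (y) mm, 10 mm deep (its lower half 80 x 110), drops into the opening with 5 mm play all round, so that the panel rests on the rim. Either way round fits (half turn).
- dial_grip (a point): Point on the dial's upright axis at the height to grip it, 90 mm above the bench, at heatbox (0, -170 mm). Black knob: disc 54 mm wide with a bar on it 50 mm long (along this point's x), 16 mm thick (y), bar from 70 to 106 mm above the bench. Site axes turn with the knob; +x is the pointer direction.
- dial_pointer (a point): Tip of the knob's white pointer, 34 mm from its axis along the knob's +x.
- red_mark (a point): Middle of the red band on the scale around the dial, given at 34 mm from the dial's axis (the same radius as the pointer tip); the band is about 20 degrees wide. Where it lies on the scale varies.
- dial (a joint): Knob angle, rad: 0 = pointer along heatbox +x (a stop), grows clockwise seen from above, to 2.3 (stop). Stays where it is left (friction 0.03 N m). The red band is always 0.4 to 1.5 rad clockwise of the starting pointer.
- tab_a (a joint): Hinge angle, rad, of the orange snap tab on the lid's +x edge: 0 = standing up (43 degrees above level), 0.75 = level, flush with the lid's top = engaged. Over-centre spring: pushed down past about 0.4 it snaps home by itself and stays; needs about 4 to 6 N.
- tab_a_pad (a point): Press spot (upper face) of that tab. Tab 28 mm long outward, 44 mm wide, 7 mm thick, hinged in the middle of the lid's +x edge, 65 mm from the lid's centre; the spot is 18 mm out along the tab from the hinge. Engaged, with the lid on the box, it lies 83 mm from the lid's centre towards +x, 98 mm above the bench.
- tab_b (a joint): Hinge angle, rad, of the orange snap tab on the lid's +y edge: 0 = standing up (43 degrees above level), 0.75 = level, flush with the lid's top = engaged. Over-centre spring: pushed down past about 0.4 it snaps home by itself and stays; needs about 4 to 6 N.
- tab_b_pad (a point): Press spot (upper face) of that tab. Tab 28 mm long outward, 44 mm wide, 7 mm thick, hinged in the middle of the lid's +y edge, 80 mm from the lid's centre; the spot is 18 mm out along the tab from the hinge. Engaged, with the lid on the box, it lies 98 mm from the lid's centre towards +y, 98 mm above the bench.
- tab_c (a joint): Hinge angle, rad, of the orange snap tab on the lid's -x edge: 0 = standing up (43 degrees above level), 0.75 = level, flush with the lid's top = engaged. Over-centre spring: pushed down past about 0.4 it snaps home by itself and stays; needs about 4 to 6 N.
- tab_c_pad (a point): Press spot (upper face) of that tab. Tab 28 mm long outward, 44 mm wide, 7 mm thick, hinged in the middle of the lid's -x edge, 65 mm from the lid's centre; the spot is 18 mm out along the tab from the hinge. Engaged, with the lid on the box, it lies 83 mm from the lid's centre towards -x, 98 mm above the bench.
- tab_d (a joint): Hinge angle, rad, of the orange snap tab on the lid's -y edge: 0 = standing up (43 degrees above level), 0.75 = level, flush with the lid's top = engaged. Over-centre spring: pushed down past about 0.4 it snaps home by itself and stays; needs about 4 to 6 N.
- tab_d_pad (a point): Press spot (upper face) of that tab. Tab 28 mm long outward, 44 mm wide, 7 mm thick, hinged in the middle of the lid's -y edge, 80 mm from the lid's centre; the spot is 18 mm out along the tab from the hinge. Engaged, with the lid on the box, it lies 98 mm from the lid's centre towards -y, 98 mm above the bench.
- cup: Bystander, leave alone: clear plastic mixing cup, 76 mm wide, 85 tall. Origin at its underside.
- jar: Bystander, leave alone: squat jar with yellow cap, 80 mm wide, 120 tall. Origin at its underside.
- spacer: Bystander, leave alone: wooden block 160 x 50 x 30 mm. Origin at its underside.
- hardener: Bystander, leave alone: bottle with red cap, 64 mm wide, 170 tall. Origin at its underside.
- roller: Bystander, leave alone: small aluminium laminating roller lying flat, about 170 mm long. Origin at its underside.

How it is judged:
By the outcome, as a careful person would: the job done as asked, in the order asked, and still so for the second after the job is handed in, with the robot touching nothing.
It also fails if it takes over 58 s, if anything falls off the work surface, if the arm or the gripper's body presses on something with over 40 N, if the wrist force passes 120 N, or if a joint passes its speed limit or range.

## Robot

A 6-joint arm with a two-finger parallel gripper is mounted at the origin on the work surface. World frame = base frame: x ahead of the robot, y to its left, z up, the work surface at z = 0. Lengths are in mm, angles in rad, forces in N, time in s.
With the tool pointing down it reaches from about 325 to 900 mm from the base axis. Payload 6.1 kg.
Tool frame: the origin (TCP) lies at the very end of the fingers, on their centre line; the grasp point (between the pads) lies 19 mm behind it (robot.pinch_z is the distance from the TCP to the grasp point, in mm); z points along the fingers, y is the direction in which the jaws open and shut (so a half turn about z gives the same grasp; the last joint's range is limited). The gripper opens to 85 mm and grips with 20 to 120 N. Pads are 22 mm wide; open, the fingers measure 114 mm over their backs; the gripper's body (76 mm by 85 mm) begins 54 mm behind the grasp point. The pads swing forward as they close: fully open they stand 13 mm farther back than shut.
Start: joints at [1.009, 0.22, 1.526, -0, 1.395, -0.126], TCP at [263.832, 566.576, 207.2] pointing down, gripper open.
Joint ranges: [-2.98, 2.98], [-0.91, 2.08], [0.09, 2.57], [-1.24, 4.39], [0.2, 2.65], [-2.68, 2.68]. Speed limits (rad/s): [2.57, 2.57, 3.01, 3.14, 3.14, 3.14].

## Interface

Orientations are given as a unit quaternion [x, y, z, w].
In Python, from rig import robot gives the robot as it stands. The module is installed in compiled form; this text tells all that it offers.
- The arm moves only by the shell command python3 -m crank 'ROWS' [OPENING]. ROWS is JSON, a list of rows, each an object of numbers: "dx", "dy", "dz": the shift along the world's x, y, z in cm; "spin": the turn about the world's z in rad. In form: [{"dx": .., "dy": .., "dz": .., "spin": ..}, ...]. A call has 1 to 12 rows; each row shifts and turns the commanded pose from where the row before left it; what a row does not reach is not made up. A row lasts 1/8 s, in which the tool goes at most 62.5 mm and 10.7 degrees, less where a joint would pass 70% of its speed; a pose out of reach is approached as far as the arm can. A call with a gripper value outside its range is refused whole. OPENING is the gripper's target within -1 to 1 (shut at 1, half-way at 0, fully open at -1), set as the call begins (- or left out, the last holds). The fingers move at their own pace and stop on an object; the grip force is fixed at half the most. Time passes only in rows, so rows that do not move let the fingers close. It gives the time, the measured TCP pose, the force and the opening at its end, in the units of the state.
- robot.read_state(): the state, without advancing time (a new reading comes with each control period).
- robot.capture(name): name is "side" or "top" or "wrist"; returns a dict with "img" (384x512x3 uint8, red, green, blue), "fx", "fy", "cx", "cy" (pixels), "world_to_cam" (4x4, takes a point from world to camera coordinates); the wrist camera has in their place "tool_from_camera" (4x4, takes a point from camera to tool coordinates, whose origin is the TCP and whose axes are the flange's). Camera axes: x right, y down, z forward; pixel columns grow to the right and rows downward; lengths in mm; the calibration is good to about 2 mm. A picture is of the moment at which its call begins: read the wrist's pose just before it. There is no depth.
- robot.hand_in(): hands the job in, once; it reports no verdict.
The state is a dict: "clock": time; "q": joint angles; "joint_vel": joint speeds; "joint_efforts": joint torques, N m; "tcp_pos": TCP position; "tcp_rot": TCP orientation; "contact_force": force on the tool from outside, world axes, zero at the start; "ft_torque": the same for the moment, N m; "opening": finger opening in mm.
Only numpy, scipy, OpenCV 4.12 (cv2) and the standard library are available. Lean on these libraries where they do the work, as an engineer would, in place of code of your own. Each camera call takes 0.05 s, during which the arm holds its last target. There are 200 camera calls.

## Working session

There is one attempt and no reset: what is moved stays moved. The work goes in short steps, Python scripts to look and compute and a shell command to move; the robot and the scene stay as the last step left them, time stands still between calls to the robot, and variables do not carry over. Pictures are saved under pics/ and viewed, about 8 in all and at most 12, crops included, and the job is handed in when it is done.

```bash
mkdir -p pics
cat > h.py <<'E'
import numpy as np, cv2, pickle
from rig import robot
def snap(n,f):
    s=robot.read_state(); c=robot.capture(n); c['s']=s
    pickle.dump(c,open(f'pics/{f}.pkl','wb')); cv2.imwrite(f'pics/{f}.png',c['img'][:,:,::-1]); return c
def load(f): return pickle.load(open(f'pics/{f}.pkl','rb'))
def w2c(c):
    if 'world_to_cam' in c: return np.array(c['world_to_cam'])
    from scipy.spatial.transform import Rotation as R
    T=np.eye(4);T[:3,:3]=R.from_quat(c['s']['tcp_rot']).as_matrix();T[:3,3]=c['s']['tcp_pos']
    return np.linalg.inv(T@np.array(c['tool_from_camera']))
def ray(c,uv,z):
    M=np.linalg.inv(w2c(c)); d=M[:3,:3]@np.array([(uv[0]-c['cx'])/c['fx'],(uv[1]-c['cy'])/c['fy'],1]); o=M[:3,3]
    return o+d*(z-o[2])/d[2]
def proj(c,p):
    q=w2c(c)@np.append(p,1.); return np.array([c['fx']*q[0]/q[2]+c['cx'],c['fy']*q[1]/q[2]+c['cy']])
E
python3 - <<'E'
from h import *
a=snap('top','t0');b=snap('side','s0')
for c in(a,b): print(np.linalg.inv(w2c(c)).round(2))
print(robot.read_state(), robot.pinch_z)
cv2.imwrite('pics/t0b.png',cv2.resize(a['img'][:,:,::-1],(800,600)))
E
```

```text
[[ 2.0000e-02 -1.0000e+00  4.0000e-02  5.1227e+02]
 [-1.0000e+00 -2.0000e-02 -3.0000e-02  6.2900e+01]
 [ 3.0000e-02 -4.0000e-02 -1.0000e+00  1.5597e+03]
 [ 0.0000e+00  0.0000e+00  0.0000e+00  1.0000e+00]]
[[-9.80000e-01 -1.40000e-01  1.30000e-01  3.71990e+02]
 [-1.90000e-01  6.60000e-01 -7.30000e-01  1.28193e+03]
 [ 2.00000e-02 -7.40000e-01 -6.70000e-01  1.22013e+03]
 [ 0.00000e+00  0.00000e+00  0.00000e+00  1.00000e+00]]
{'clock': 0.1, 'q': array([ 1.00894994e+00,  2.21176172e-01,  1.52749535e+00,  1.70249380e-05,
        1.39472843e+00, -1.26121700e-01]), 'joint_vel': array([-3.98627123e-05, -1.39688540e-03, -4.24409143e-03,  7.58515173e-05,
        5.10404800e-04,  8.00805113e-04]), 'joint_efforts': array([ 1.77399761e-03, -4.98242962e+01, -3.90544975e+01, -1.16854030e-04,
        5.59410444e-03,  1.22011866e-05]), 'tcp_pos': array([263.48187267, 566.08872207, 206.19149979]), 'tcp_rot': array([ 2.16144365e-01,  9.76360997e-01, -8.47884498e-04, -3.12635042e-04]), 'contact_force': array([-0.27774643,  0.56275847,  0.56383218]), 'ft_torque': array([ 0.02900954, -0.00803981, -0.00365838]), 'opening': 85.91442991982856} 18.700000000000003
```

View pics/t0b.png

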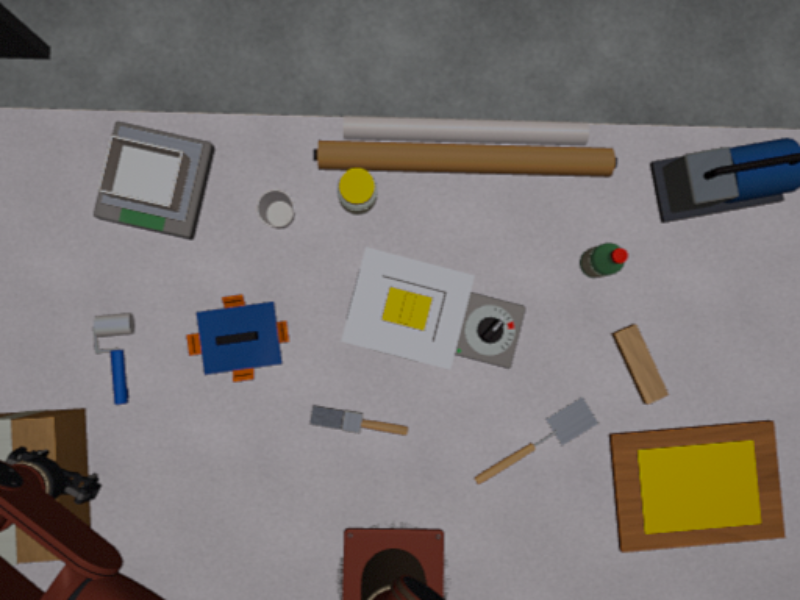

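View pics/s0.png

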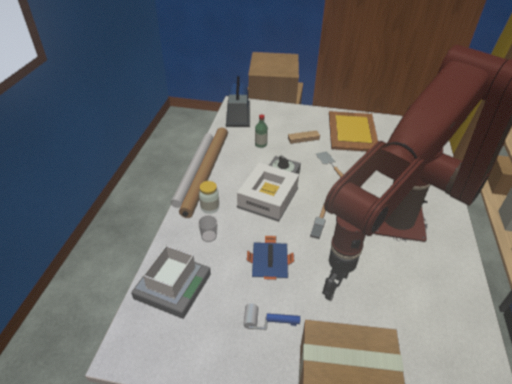

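Run:
```python
from h import *
c=load('t0'); im=c['img'][:,:,::-1].copy(); hsv=cv2.cvtColor(im,cv2.COLOR_BGR2HSV)
x0,y0,x1,y1=[int(v*.64) for v in (180,280,300,400)]
def big(m,n=1):
    cs,_=cv2.findContours(m.astype(np.uint8),cv2.RETR_EXTERNAL,cv2.CHAIN_APPROX_NONE); return sorted(cs,key=cv2.contourArea)[::-1][:n]
def rect(cn,z):
    P=np.array([ray(c,p,z)[:2] for p in cn.reshape(-1,2)],np.float32); r=cv2.minAreaRect(P); return np.round(r[0],1),np.round(r[1],1),round(r[2],1)
H,S,V=[hsv[...,i].astype(int) for i in range(3)]
roi=np.zeros(H.shape,bool); roi[y0:y1,x0:x1]=1
print('fx',c['fx'])
print('lid',rect(big(roi&(H>100)&(H<125)&(S>120)&(V>60))[0],18))
hm=roi&(V<45); print('handle',rect(big(hm)[0],58))
for t in big(roi&(H<20)&(S>150),4): print('tab',rect(t,27))
roi2=np.zeros(H.shape,bool); roi2[150:245,212:345]=1
for th in (170,180,190,200,210):
  b=big(roi2&(V>th)&(S<22))[0]; print(th,rect(b,90))
print(V[180:240:10,200:310:10]);print(S[180:240:10,200:310:10])
roi3=np.zeros(H.shape,bool); roi3[180:240,290:345]=1
print('red',rect(big(roi3&((H<8)|(H>172))&(S>120))[0],62))
print('knob',rect(big(roi3&(V<50))[0],90))
cv2.imwrite('pics/crop1.png',cv2.resize(im[150:250,110:345],None,fx=3.4,fy=3.4,interpolation=cv2.INTER_CUBIC))
```

```text
fx 483.3884953261756
lid (array([486. , 324.2]), array([126. , 155.6]), 9.2)
handle (array([486.3, 321.9]), array([15.3, 80.7]), 9.2)
tab (array([471.9, 413.1]), array([40.5, 23.2]), 8.7)
tab (array([559.7, 336.9]), array([21.9, 40.4]), 9.3)
tab (array([411.9, 313.2]), array([21.9, 37.6]), 1.5)
tab (array([499.9, 234.9]), array([39.8, 18.2]), 9.5)
170 (array([595.8,  13.5]), array([0., 0.]), 0.0)Traceback (most recent call last):
  File "<stdin>", line 16, in <module>
IndexError: list index out of range
```

Run:
```python
from h import *
c=load('t0'); im=c['img'][:,:,::-1].copy(); hsv=cv2.cvtColor(im,cv2.COLOR_BGR2HSV)
H,S,V=[hsv[...,i].astype(int) for i in range(3)]
for M in (V,S,H): print(M[160:245:8,200:320:8])
cv2.imwrite('pics/crop1.png',cv2.resize(im[150:250,205:345],None,fx=5.6,fy=5.6,interpolation=cv2.INTER_CUBIC))
```

```text
[[149 151 155 152 152 166 148 151 152 149 152 151 151 146 151]
 [150 151 154 151 166 167 166 166 166 164 148 151 151 150 151]
 [151 153 150 152 166 166 156 167 166 166 167 166 166 151 150]
 [151 148 149 150 166 166 152 166 169 133 160 166 165 152 150]
 [150 152 151 139 166 166 162 163 158 162 168 166 166 106 107]
 [151 149 150 168 165 166 162 156 162 162 150 166 168 140 139]
 [150 151 152 167 166 166 169 148 163 160 130 166 105 140  34]
 [152 151 149 166 166 166 166 166 166 166 168 167 103 144  26]
 [151 152 150 149 149 139 166 166 167 166 166 166 104 126 140]
 [150 151 151 146 149 149 146 152 153 161 166 166 153 150  99]
 [154 151 151 151 151 149 147 149 152 151 154 155 154 152 151]]
[[  9   7   8   8   7   9   7   8   8   7   7   7   8   7   8]
 [  7   8   7   7   8   9   8   9   9   9   7   8   8   8   8]
 [  8   8   8   7   8   8   8   8   8   8   9   8   9   7   8]
 [  8   9   9   8   8   8   5  12  11   8   6   9   8   8   5]
 [  7   7   8   7   9   9 255 255 255 255   9   9  11  17  19]
 [  7   9   8   9   8   9 255 255 255 255   7   8  11   5   7]
 [  7   8   7   9   9   9  1
[... 281 characters left out ...]
   8]]
[[156 158 156 156 150 115 158 156 150 150 150 150 156 158 156]
 [158 156 150 150 114 115 120 115 115 125 150 150 156 150 156]
 [156 156 150 158 120 120 114 120 120 120 120 120 115 150 144]
 [156 156 144 156 120 120 160 128 116 128 120 115 114 162 150]
 [150 150 156 143 115 115  27  27  27  27 120 115 116  13  11]
 [158 156 156 115 120 115  27  27  27  27 120 120 116  90  90]
 [158 156 150 115 110 115 113 128  27  22 130 120   9  90  10]
 [150 150 156 120 115 115 120 115 120 120 115 115   9  83 135]
 [150 158 158 156 156 158 110 120 120 115 115 115  10  75  83]
 [158 156 150 150 156 150 150 156 150 126 115 120 150 158 165]
 [156 150 150 156 150 155 158 150 156 156 158 150 156 150 156]]
```

View pics/crop1.png

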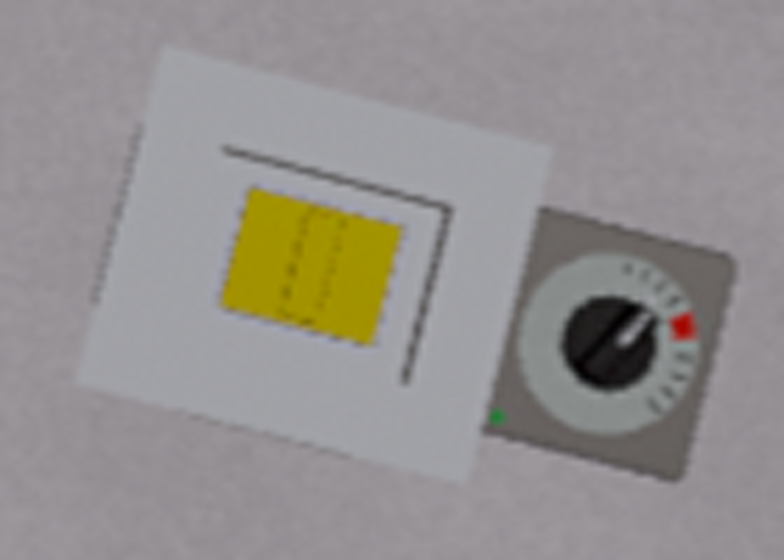

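Run:
```python
from h import *
c=load('t0'); im=c['img'][:,:,::-1].copy(); hsv=cv2.cvtColor(cv2.GaussianBlur(im,(3,3),0),cv2.COLOR_BGR2HSV)
H,S,V=[hsv[...,i].astype(int) for i in range(3)]
def rect(m,z):
    cs,_=cv2.findContours(m.astype(np.uint8),cv2.RETR_EXTERNAL,cv2.CHAIN_APPROX_NONE); cn=max(cs,key=cv2.contourArea)
    P=np.array([ray(c,p,z)[:2] for p in cn.reshape(-1,2)],np.float32); r=cv2.minAreaRect(P); return np.round(r[0],1),np.round(r[1],1),round(r[2],1)
roi=np.zeros(H.shape,bool); roi[150:245,212:308]=1
print('box',rect(roi&(V>158),90))
y=roi&(S>120)&(H>20)&(H<35); print('yel',rect(y,59))
roi3=np.zeros(H.shape,bool); roi3[185:240,300:345]=1
print('red',rect(roi3&((H<8)|(H>172))&(S>120),62))
disc=(205+608/5.6,150+345/5.6); print('knob',ray(c,disc,70),'redpx',ray(c,(205+682/5.6,150+327/5.6),62))
```

```text
box (array([551.5, -13.6]), array([221.8, 190.2]), 76.3)
yel (array([551.1, -13.3]), array([86. , 67.2]), 76.9)
red (array([ 522.7, -220.9]), array([9.3, 9.4]), 1.1)
knob [ 509.22681531 -179.36527613   70.        ] redpx [ 519.99031551 -221.78877004   62.        ]
```

Lid at about (486, 323), yaw +9.2°. Box at (551.5, −13.6), yaw −13.7°. The dial centre found in the picture agrees with the one computed from the box to about 2 mm. Moving above the lid now.

```bash
python3 -m crank '[{"dx":2.78,"dy":-3.04,"spin":-0.122},{"dx":2.78,"dy":-3.04,"spin":-0.122},{"dx":2.78,"dy":-3.04,"spin":-0.122},{"dx":2.78,"dy":-3.04,"spin":-0.122},{"dx":2.78,"dy":-3.04,"spin":-0.122},{"dx":2.78,"dy":-3.04,"spin":-0.122},{"dx":2.78,"dy":-3.04,"spin":-0.122},{"dx":2.78,"dy":-3.04,"spin":-0.122},{}]' 0
python3 - <<'E'
from h import *
c=snap('wrist','w1'); s=c['s']; print(s['clock'],s['tcp_pos'],s['tcp_rot'],s['opening'])
im=c['img'][:,:,::-1].copy(); hsv=cv2.cvtColor(im,cv2.COLOR_BGR2HSV); H,S,V=[hsv[...,i].astype(int) for i in range(3)]
def rects(m,z,n):
    cs,_=cv2.findContours(m.astype(np.uint8),cv2.RETR_EXTERNAL,cv2.CHAIN_APPROX_NONE)
    for cn in sorted(cs,key=cv2.contourArea)[::-1][:n]:
        P=np.array([ray(c,p,z)[:2] for p in cn.reshape(-1,2)],np.float32); r=cv2.minAreaRect(P); print(np.round(r[0],1),np.round(r[1],1),round(r[2],1))
print('lid');rects((H>100)&(H<125)&(S>120)&(V>40),18,1)
print('handle');rects((V<40),58,3)
E
```

```text
0.1 [263.48187267 566.08872207 206.19149979] [ 2.16144365e-01  9.76360997e-01 -8.47884498e-04 -3.12635042e-04] 85.91442991982856
lid
[450.6 363.1] [79.1 71.5] 5.6
handle
[458.2 474.2] [765.2 228. ] 65.2
[310.4 382.5] [5.3 2.9] 65.1
[321.1 411.7] [0.9 2. ] 20.8invalid input
```

View pics/w1.png

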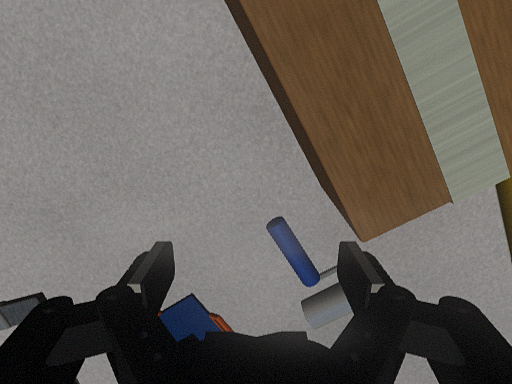

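```bash
python3 -m crank '[{"dx":2.78,"dy":-3.04,"dz":0,"spin":-0.122},{"dx":2.78,"dy":-3.04,"dz":0,"spin":-0.122},{"dx":2.78,"dy":-3.04,"dz":0,"spin":-0.122},{"dx":2.78,"dy":-3.04,"dz":0,"spin":-0.122},{"dx":2.78,"dy":-3.04,"dz":0,"spin":-0.122},{"dx":2.78,"dy":-3.04,"dz":0,"spin":-0.122},{"dx":2.78,"dy":-3.04,"dz":0,"spin":-0.122},{"dx":2.78,"dy":-3.04,"dz":0,"spin":-0.122},{"dx":0,"dy":0,"dz":0,"spin":0}]' 0
python3 - <<'E'
from h import *
c=snap('wrist','w2'); s=c['s']; print(s['clock'],s['tcp_pos'],s['tcp_rot'],s['opening'])
im=c['img'][:,:,::-1].copy(); hsv=cv2.cvtColor(im,cv2.COLOR_BGR2HSV); H,S,V=[hsv[...,i].astype(int) for i in range(3)]
def rects(m,z,n):
    cs,_=cv2.findContours(m.astype(np.uint8),cv2.RETR_EXTERNAL,cv2.CHAIN_APPROX_NONE)
    for cn in sorted(cs,key=cv2.contourArea)[::-1][:n]:
        P=np.array([ray(c,p,z)[:2] for p in cn.reshape(-1,2)],np.float32); r=cv2.minAreaRect(P); print(np.round(r[0],1),np.round(r[1],1),round(r[2],1))
print('lid');rects((H>100)&(H<125)&(S>120)&(V>40),18,1)
print('tabs');rects((H<20)&(S>150)&(V>60),27,4)
E
```

```text
clock: 1.27
tcp_pos: [487.8, 321.1, 206.8]
tcp_rot: [0.65, 0.76, -0.0, 0.0]
contact_force: [-0.1, 0.8, 0.5]
opening: 43.0
1.275 [487.75073856 321.12541378 206.77203106] [ 6.50390023e-01  7.59600320e-01 -3.75419707e-04  1.75107907e-04] 42.975188016975736
lid
[484.3 324.3] [128.2 156.3] 9.1
tabs
[470.  412.8] [42.5 21.5] 8.9
[410.6 311.8] [25.4 44.2] 9.3
[558.5 335.5] [25.2 45.6] 9.0
[497.4 241.2] [41.5 14.6] 8.9
```

View pics/w2.png

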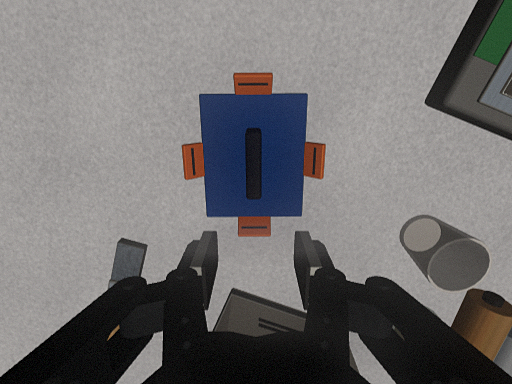

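The wrist view shows the lid centred near pixel (254, 160), aligned with the jaws to 0.2°, with its tabs standing. Its position agrees with the top view to 2 mm. Descending to grip.

```bash
python3 -m crank '[{"dx":-0.13,"dy":0.12,"dz":-5,"spin":0},{"dx":-0.12,"dy":0.12,"dz":-5,"spin":0},{"dx":0,"dy":0,"dz":-5,"spin":0},{"dx":0,"dy":0,"dz":-2,"spin":0},{"dx":0,"dy":0,"dz":-1,"spin":0},{"dx":0,"dy":0,"dz":0,"spin":0}]' 0
python3 -m crank '[{"dx":0,"dy":0,"dz":0,"spin":0},{"dx":0,"dy":0,"dz":0,"spin":0},{"dx":0,"dy":0,"dz":0,"spin":0},{"dx":0,"dy":0,"dz":0,"spin":0}]' 1
```

```text
clock: 2.08
tcp_pos: [484.3, 326.4, 28.1]
tcp_rot: [0.648, 0.761, 0.001, 0.0]
contact_force: [0.5, 0.3, 0.7]
opening: 42.7
clock: 2.58
tcp_pos: [484.8, 326.5, 29.3]
tcp_rot: [0.649, 0.761, 0.001, 0.0]
contact_force: [-3.0, -0.7, 6.5]
opening: 15.4
```

```bash
python3 -m crank '[{"dx":0,"dy":0,"dz":0.5,"spin":0},{"dx":0,"dy":0,"dz":1.5,"spin":0},{"dx":0,"dy":0,"dz":3,"spin":0},{"dx":0,"dy":0,"dz":5,"spin":0},{"dx":0,"dy":0,"dz":4,"spin":0},{"dx":0,"dy":0,"dz":2,"spin":0},{"dx":0,"dy":0,"dz":0,"spin":0}]'
python3 - <<'E'
from h import *
c=snap('wrist','w3')
E
```

```text
clock: 3.45
tcp_pos: [484.6, 326.2, 188.8]
tcp_rot: [0.649, 0.761, 0.001, 0.001]
contact_force: [-0.0, 0.2, -4.2]
opening: 15.3
```

View pics/w3.png

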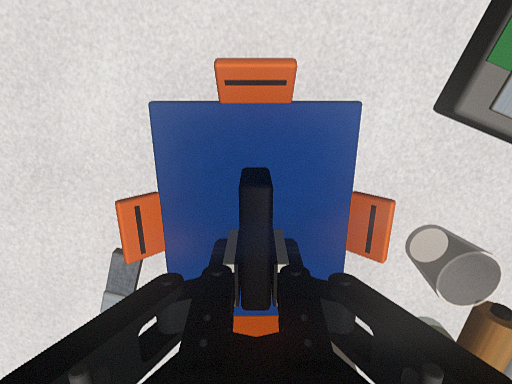

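Lid is held: 4.2 N matches about 0.4 kg, and it hangs level. Next I'll measure how it sits in the hand from the far corners at pixels (150, 101) and (361, 101).

Run:
```python
from h import *
from scipy.spatial.transform import Rotation as R
c=load('w3'); s=c['s']; print(s['tcp_pos'],s['tcp_rot'])
im=c['img'][:,:,::-1]; hsv=cv2.cvtColor(im,cv2.COLOR_BGR2HSV); H,S,V=[hsv[...,i].astype(int) for i in range(3)]
m=(H>100)&(H<125)&(S>120)&(V>40)
E=[]
for r in (115,130,145,160,175,190):
    x=np.where(m[r])[0]; E.append((r,x.min(),x.max()))
L=np.polyfit([e[0] for e in E],[e[1] for e in E],1); Rr=np.polyfit([e[0] for e in E],[e[2]+1 for e in E],1)
cols=[170,190,205,305,320,340]; T=np.polyfit(cols,[np.where(m[:,k])[0].min() for k in cols],1)
def X(A,B): # x=A(y), y=B(x)
    y=(B[0]*A[1]+B[1])/(1-B[0]*A[0]); return np.polyval(A,y),y
Rm=R.from_quat(s['tcp_rot']).as_matrix()
for dz in(-9,-11.3,-14):
    a=ray(c,X(L,T),s['tcp_pos'][2]+dz);b=ray(c,X(Rr,T),s['tcp_pos'][2]+dz)
    print(dz,X(L,T),np.linalg.norm(a-b),Rm.T@(a-s['tcp_pos']),Rm.T@(b-s['tcp_pos']),np.degrees(np.arctan2(*(a-b)[:2][::-1])))
```

```text
[484.60951377 326.19219671 188.82964515] [6.48728965e-01 7.61017805e-01 1.48942294e-03 6.41976835e-04]
-9 (np.float64(148.6838095238095), np.float64(101.99999999999991)) 126.12617012740237 [ 76.19434391 -63.06785297   8.87733555] [76.16986813 63.05770886  9.26828993] -170.90284175846614
-11.3 (np.float64(148.6838095238095), np.float64(101.99999999999991)) 127.78247681135817 [ 76.14847642 -63.89373932  11.17474365] [76.12367922 63.8881212  11.5708321 ] -170.9028417584661
-14 (np.float64(148.6838095238095), np.float64(101.99999999999991)) 129.72683683165403 [ 76.09463198 -64.86325808  13.871701  ] [76.06945746 64.86295309 14.2738164 ] -170.90284175846614
```

```bash
python3 -m crank '[{"dx":0.4,"dy":-2,"dz":0,"spin":-0.02},{"dx":0.8,"dy":-4,"dz":0,"spin":-0.048},{"dx":0.8,"dy":-4,"dz":0,"spin":-0.048},{"dx":0.8,"dy":-4,"dz":0,"spin":-0.048},{"dx":0.8,"dy":-4,"dz":0,"spin":-0.048},{"dx":0.8,"dy":-4,"dz":0,"spin":-0.048},{"dx":0.8,"dy":-4,"dz":0,"spin":-0.048},{"dx":0.8,"dy":-4,"dz":0,"spin":-0.048},{"dx":0.56,"dy":-3.7,"dz":0,"spin":-0.042},{"dx":0,"dy":0,"dz":0,"spin":0},{"dx":0,"dy":0,"dz":0,"spin":0}]'
python3 - <<'E'
from h import *
c=snap('wrist','w4'); s=c['s']; print(s['tcp_pos'],s['tcp_rot'],s['contact_force'])
q=s['tcp_rot']; print('yaw tool y',np.degrees(np.arctan2(2*q[1]**2-1,2*q[0]*q[1])))
for k in [(95,110),(-95,110),(95,-110),(-95,-110)]:
    a=np.radians(-13.7); p=np.array([551.5+k[0]*np.cos(a)-k[1]*np.sin(a),-13.6+k[0]*np.sin(a)+k[1]*np.cos(a),90]); print(k,proj(c,p))
E
```

```text
clock: 4.88
tcp_pos: [548.1, -11.6, 185.5]
tcp_rot: [0.787, 0.617, -0.001, -0.001]
contact_force: [0.0, -0.6, -4.5]
opening: 15.3
[548.06022915 -11.56014624 185.4649206 ] [ 0.78672158  0.61730583 -0.00101649 -0.00127837] [ 0.01804519 -0.56220132 -4.5196449 ]
yaw tool y -13.760713638970541
(95, 110) [373.21385785  59.14666495]
(-95, 110) [148.03757482  59.51936988]
(95, -110) [347.38874236 281.0051868 ]
(-95, -110) [171.99534321 280.86109691]
```

View pics/w4.png

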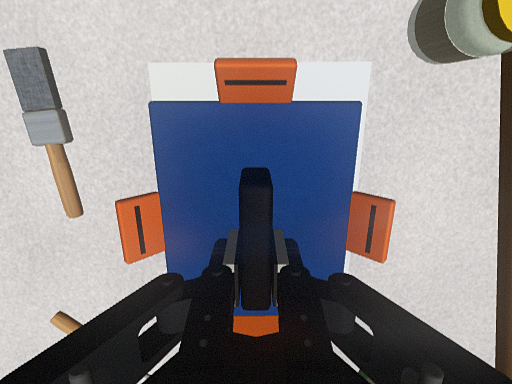

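Box corners appear at about (149, 62) and (371, 62), within about 3 px of the prediction. Correcting x by +4 mm and lowering to just above the opening.

```bash
python3 -m crank '[{"dx":0.4,"dy":0,"dz":-2,"spin":0},{"dx":0,"dy":0,"dz":-3,"spin":0},{"dx":0,"dy":0,"dz":-1,"spin":0},{"dx":0,"dy":0,"dz":0,"spin":0},{"dx":0,"dy":0,"dz":0,"spin":0}]'
```

```text
clock: 5.55
tcp_pos: [554.2, -11.1, 128.2]
tcp_rot: [0.786, 0.618, 0.001, 0.001]
contact_force: [0.0, -0.3, -3.7]
opening: 15.4
```

```bash
python3 -m crank '[{"dx":-0.2,"dy":0,"dz":-0.2,"spin":0},{"dx":0,"dy":0,"dz":-0.3,"spin":0},{"dx":0,"dy":0,"dz":-0.3,"spin":0},{"dx":0,"dy":0,"dz":-0.3,"spin":0},{"dx":0,"dy":0,"dz":0,"spin":0}]'
```

```text
clock: 6.18
tcp_pos: [551.0, -11.2, 115.7]
tcp_rot: [0.786, 0.618, -0.0, -0.0]
contact_force: [0.1, 0.1, -5.1]
opening: 15.5
```

```bash
python3 -m crank '[{"dx":0,"dy":0,"dz":-0.2,"spin":0},{"dx":0,"dy":0,"dz":-0.2,"spin":0},{"dx":0,"dy":0,"dz":-0.2,"spin":0},{"dx":0,"dy":0,"dz":0,"spin":0}]'
```

```text
clock: 6.68
tcp_pos: [551.4, -11.2, 110.8]
tcp_rot: [0.786, 0.618, 0.0, 0.0]
contact_force: [-2.9, 0.8, 1.5]
opening: 15.5
```

```bash
python3 -m crank '[{"dx":0,"dy":0,"dz":-0.1,"spin":0},{"dx":0,"dy":0,"dz":0,"spin":0},{"dx":0,"dy":0,"dz":0,"spin":0}]'
```

```text
clock: 7.05
tcp_pos: [551.5, -11.2, 110.6]
tcp_rot: [0.786, 0.618, 0.0, 0.0]
contact_force: [-4.8, 0.9, 8.0]
opening: 15.5
```

Stiff support at 110.6 mm, so it appears seated. Releasing and rising.

```bash
python3 -m crank '[{"dx":0,"dy":0,"dz":0,"spin":0},{"dx":0,"dy":0,"dz":0,"spin":0},{"dx":0,"dy":0,"dz":0,"spin":0}]' 0
python3 -m crank '[{"dx":0,"dy":0,"dz":2,"spin":0},{"dx":0,"dy":0,"dz":4,"spin":0},{"dx":0,"dy":0,"dz":4,"spin":0},{"dx":0,"dy":0,"dz":4,"spin":0},{"dx":0,"dy":0,"dz":0,"spin":0},{"dx":0,"dy":0,"dz":0,"spin":0}]' 1
python3 - <<'E'
from h import *
c=snap('wrist','w5'); s=c['s']; print(s['tcp_pos'],s['opening'])
im=c['img'][:,:,::-1].copy(); hsv=cv2.cvtColor(im,cv2.COLOR_BGR2HSV); H,S,V=[hsv[...,i].astype(int) for i in range(3)]
def rects(m,z,n):
    cs,_=cv2.findContours(m.astype(np.uint8),cv2.RETR_EXTERNAL,cv2.CHAIN_APPROX_NONE)
    for cn in sorted(cs,key=cv2.contourArea)[::-1][:n]:
        P=np.array([ray(c,p,z)[:2] for p in cn.reshape(-1,2)],np.float32); r=cv2.minAreaRect(P); print(np.round(r[0],1),np.round(r[1],1),round(r[2],1))
print('lid');rects((H>100)&(H<125)&(S>120)&(V>40),98,1)
print('tabs');rects((H<20)&(S>150)&(V>60),107,4)
E
```

```text
clock: 7.42
tcp_pos: [551.6, -11.3, 109.2]
tcp_rot: [0.786, 0.618, 0.0, 0.0]
contact_force: [0.7, 0.6, -0.1]
opening: 43.0
clock: 8.18
tcp_pos: [551.1, -11.2, 248.6]
tcp_rot: [0.786, 0.618, -0.0, -0.0]
contact_force: [-0.3, 0.7, -0.4]
opening: -0.2
[551.10695476 -11.22673949 248.55962789] -0.20733553984940342
lid
[550.6 -13.8] [158.2 128.7] 76.2
tabs
[801.2 -21.3] [169.   28.1] 89.6
[572.1  73.7] [22.2 43. ] 76.3
[477.5   3.5] [46.3 25.9] 76.3
[623.6 -32.1] [46.3 25.8] 76.2
```

View pics/w5.png

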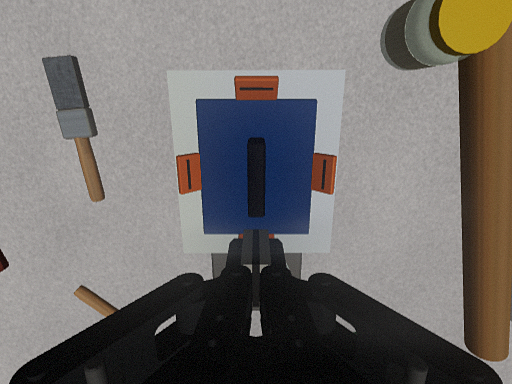

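Lid reads 158 × 129 mm at rim height, centre (550.6, −13.8), yaw −13.8°, level and home, with all four tabs still up. Fingers are shut; starting with tab c.

```bash
python3 -m crank '[{"dx":-4.15,"dy":0.9,"dz":0,"spin":0},{"dx":-4.15,"dy":0.9,"dz":0,"spin":0},{"dx":0,"dy":0,"dz":-5,"spin":0},{"dx":0,"dy":0,"dz":-5,"spin":0},{"dx":0,"dy":0,"dz":-1.5,"spin":0},{"dx":0,"dy":0,"dz":0,"spin":0}]' 1
```

```text
clock: 8.98
tcp_pos: [467.4, 6.9, 133.1]
tcp_rot: [0.786, 0.618, -0.001, -0.001]
contact_force: [-0.1, 0.0, 0.6]
opening: 0.0
```

Position is good. Pressing down to about z = 100.

```bash
python3 -m crank '[{"dx":0,"dy":0,"dz":-0.8,"spin":0},{"dx":0,"dy":0,"dz":-0.8,"spin":0},{"dx":0,"dy":0,"dz":-0.8,"spin":0},{"dx":0,"dy":0,"dz":-0.4,"spin":0},{"dx":0,"dy":0,"dz":0,"spin":0}]'; python3 -m crank '[{"dx":0,"dy":0,"dz":-0.3,"spin":0},{"dx":0,"dy":0,"dz":-0.2,"spin":0},{"dx":0,"dy":0,"dz":0,"spin":0}]'
```

```text
clock: 9.6
tcp_pos: [468.0, 6.9, 105.8]
tcp_rot: [0.786, 0.618, -0.0, -0.0]
contact_force: [-0.3, -1.2, -0.7]
opening: -0.1
clock: 9.98
tcp_pos: [468.2, 6.8, 101.1]
tcp_rot: [0.786, 0.618, -0.0, -0.0]
contact_force: [-1.0, 0.1, -0.1]
opening: -0.2
```

```bash
python3 -m crank '[{"dx":0,"dy":0,"dz":5,"spin":0},{"dx":3.5,"dy":2.55,"dz":0,"spin":0},{"dx":3.5,"dy":2.55,"dz":0,"spin":0},{"dx":3.6,"dy":2.55,"dz":0,"spin":0},{"dx":0,"dy":0,"dz":-1.2,"spin":0},{"dx":0,"dy":0,"dz":0,"spin":0}]'; python3 -m crank '[{"dx":0,"dy":0,"dz":-0.8,"spin":0},{"dx":0,"dy":0,"dz":-0.8,"spin":0},{"dx":0,"dy":0,"dz":-0.8,"spin":0},{"dx":0,"dy":0,"dz":-0.8,"spin":0},{"dx":0,"dy":0,"dz":-0.5,"spin":0},{"dx":0,"dy":0,"dz":0,"spin":0}]'
```

```text
clock: 10.72
tcp_pos: [572.6, 83.1, 137.3]
tcp_rot: [0.786, 0.618, -0.002, -0.001]
contact_force: [0.4, -1.1, 0.4]
opening: -0.1
clock: 11.48
tcp_pos: [574.0, 83.3, 101.6]
tcp_rot: [0.786, 0.618, -0.0, -0.0]
contact_force: [-0.0, 0.1, -0.0]
opening: 0.3
```

```bash
python3 -m crank '[{"dx":0,"dy":0,"dz":4.8,"spin":0},{"dx":2.0,"dy":-3.9,"dz":0,"spin":0},{"dx":2.0,"dy":-3.9,"dz":0,"spin":0},{"dx":1.9,"dy":-3.9,"dz":0,"spin":0},{"dx":0,"dy":0,"dz":-1.2,"spin":0},{"dx":0,"dy":0,"dz":0,"spin":0}]'; python3 -m crank '[{"dx":0,"dy":0,"dz":-0.8,"spin":0},{"dx":0,"dy":0,"dz":-0.8,"spin":0},{"dx":0,"dy":0,"dz":-0.8,"spin":0},{"dx":0,"dy":0,"dz":-0.8,"spin":0},{"dx":0,"dy":0,"dz":-0.4,"spin":0},{"dx":0,"dy":0,"dz":0,"spin":0}]'
```

```text
clock: 12.22
tcp_pos: [632.0, -33.2, 136.6]
tcp_rot: [0.787, 0.618, -0.001, -0.001]
contact_force: [-1.0, 0.2, -0.7]
opening: 0.3
clock: 12.98
tcp_pos: [633.1, -33.7, 101.7]
tcp_rot: [0.786, 0.618, -0.0, -0.0]
contact_force: [0.1, 1.2, -0.1]
opening: 0.0
```

```bash
python3 -m crank '[{"dx":0,"dy":0,"dz":4.8,"spin":0},{"dx":-3.5,"dy":-2.6,"dz":0,"spin":0},{"dx":-3.5,"dy":-2.6,"dz":0,"spin":0},{"dx":-3.6,"dy":-2.5,"dz":0,"spin":0},{"dx":0,"dy":0,"dz":-1.2,"spin":0},{"dx":0,"dy":0,"dz":0,"spin":0}]'; python3 -m crank '[{"dx":0,"dy":0,"dz":-0.8,"spin":0},{"dx":0,"dy":0,"dz":-0.8,"spin":0},{"dx":0,"dy":0,"dz":-0.8,"spin":0},{"dx":0,"dy":0,"dz":-0.8,"spin":0},{"dx":0,"dy":0,"dz":-0.4,"spin":0},{"dx":0,"dy":0,"dz":0,"spin":0}]'
```

```text
clock: 13.72
tcp_pos: [527.2, -110.5, 137.6]
tcp_rot: [0.787, 0.617, -0.0, -0.0]
contact_force: [0.9, -0.3, 0.6]
opening: -0.1
clock: 14.48
tcp_pos: [527.1, -110.6, 101.8]
tcp_rot: [0.786, 0.618, -0.0, -0.0]
contact_force: [0.1, -0.1, 0.0]
opening: -0.4
```

```bash
python3 -m crank '[{"dx":0,"dy":0,"dz":5,"spin":0},{"dx":-1,"dy":-4,"dz":4,"spin":0},{"dx":-1,"dy":-4,"dz":4,"spin":0},{"dx":-1,"dy":-4,"dz":4,"spin":0},{"dx":-0.4,"dy":-2,"dz":3,"spin":0},{"dx":0,"dy":0,"dz":0,"spin":0},{"dx":0,"dy":0,"dz":0,"spin":0}]' 0
python3 - <<'E'
from h import *
c=snap('wrist','w6'); s=c['s']; print(s['tcp_pos'],s['opening'])
cv2.imwrite('pics/w6b.png',cv2.resize(c['img'][:,:,::-1],(800,600)))
t=snap('top','t6')
print(proj(c,[511,-178.8,106]))
E
```

```text
clock: 15.35
tcp_pos: [493.1, -250.2, 301.4]
tcp_rot: [0.786, 0.618, 0.0, -0.001]
contact_force: [-0.1, 0.7, -0.0]
opening: 42.8
[ 493.11565829 -250.18478766  301.41609832] 42.7847537589632
[256.12131239 101.08726484]
```

View pics/w6b.png

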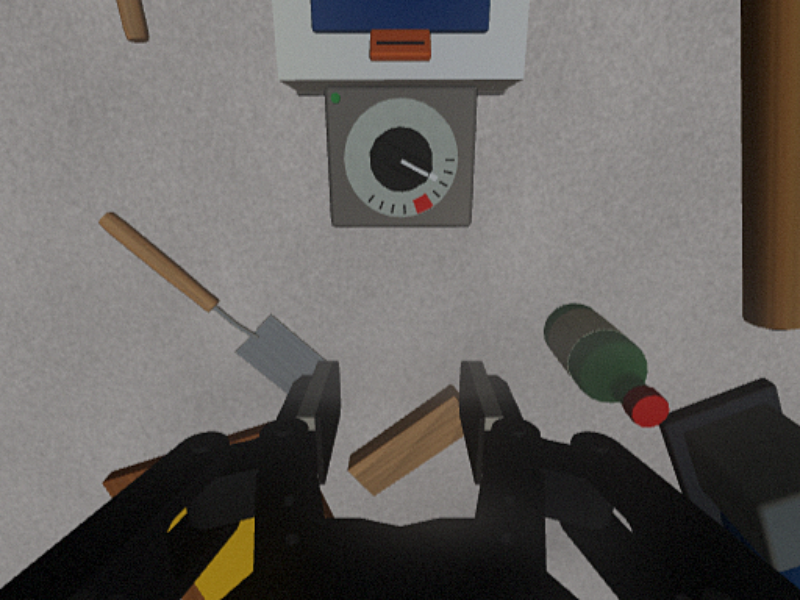

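Run:
```python
from h import *
c=load('w6'); im=c['img'][:,:,::-1].copy(); hsv=cv2.cvtColor(im,cv2.COLOR_BGR2HSV); H,S,V=[hsv[...,i].astype(int) for i in range(3)]
y,x=np.mgrid[:384,:512]; ring=np.hypot(x-256,y-101)<38
K=lambda d:np.degrees(np.arctan2(d[1],d[0]))
rm=ring&((H<8)|(H>172))&(S>120)
z=61
pr=ray(c,(x[rm].mean(),y[rm].mean()),z)
# ring outer contour: light disc incl. inner
lm=(ring&(V>120)&(S<30)&(H>60)).astype(np.uint8); cs,_=cv2.findContours(lm,cv2.RETR_EXTERNAL,cv2.CHAIN_APPROX_NONE); cn=max(cs,key=cv2.contourArea)
P=np.array([ray(c,p,z)[:2] for p in cn.reshape(-1,2)],np.float32); print('ring',cv2.fitEllipse(P))
a=np.radians(-13.75); ctr=np.array([550.8-.2377*170*1,-14.-.9714*170]); print('centre from box',ctr)
cr=np.array(cv2.fitEllipse(P)[0])
for k in (ctr,cr): print('red ang',K(pr[:2]-k),np.linalg.norm(pr[:2]-k))
pm=(np.hypot(x-256.5,y-102)<24)&(V>115)&(S<40)&(x>254)&(y>=99)
print(im[95:122,252:286].min(axis=2))
ys,xs=np.where(pm); print(len(xs),np.c_[xs,ys][:40].tolist())
cv2.imwrite('pics/c6.png',cv2.resize(im[55:150,200:320],None,fx=6,fy=6,interpolation=cv2.INTER_CUBIC))
# tabs in top view
t=load('t6'); th=cv2.cvtColor(t['img'][:,:,::-1].copy(),cv2.COLOR_BGR2HSV); m=((th[...,0]<20)&(th[...,1]>150)&(th[...,2]>60)).astype(np.uint8)
cs,_=cv2.findContours(m,cv2.RETR_EXTERNAL,cv2.CHAIN_APPROX_NONE)
for cn in cs:
    P=np.array([ray(t,p,98)[:2] for p in cn.reshape(-1,2)],np.float32)
    r=cv2.minAreaRect(P); d=np.array(r[0])-[550.8,-14]
    if np.linalg.norm(d)<130 and cv2.contourArea(cn)>20: print('tab',np.round(r[1],1),'lid-frame',(d@[.9714,-.2377]).round(1),(d@[.2377,.9714]).round(1))
```

```text
ring ((510.7167663574219, -178.68666076660156), (92.63834381103516, 97.40477752685547), 90.35113525390625)
centre from box [ 510.391 -179.138]
red ang -76.51148000672363 43.98628014692427
red ang -77.0567275364419 44.3511930009444
[[ 28  34  35  20  32  29  38  30  30  34  36  34  37  33  36  37  33  33
   33  27  30  34  26  52 128 117 118 120 121 117 123 121 120 121]
 [ 31  29  32  33  37  24  23  32  31  35  37  28  38  32  32  35  33  37
   32  41  31  30  27  35 122 125 121 118 117 122 121 124 124 120]
 [ 35  37  28  31  27  33  33  19  34  33  30  30  34  37  32  31  29  33
   30  35  35  33  27  29  80 132 119 115 121 120 114 118 122 126]
 [ 32  34  34  34  30  32  29  30  30  30  28  34  37  35  26  39  32  35
   30  37  37  35  30  28  61 130 126 126 118 119 127 119 126 119]
 [ 33  35  39  25  39  36  30  30  31  25  27  26  29  31  29  36  29  36
   27  37  37  39  35  24  66 134 125 123 122 123 125 121 121 122]
 [ 33  31  33  31  28  27  30  21  31  26  21  30  35  26  27  37  35  31
   40  34  37  37  27  28  66 130 124 121 124 125 123 122 123 128]
 [ 35  30  31  30  24  
[... 2861 characters left out ...]
6 119 120
  120 123 121 120 118 122 126 102 112 123 121 120 123 117 117 120]]
180 [[277, 99], [278, 99], [279, 99], [280, 99], [277, 100], [278, 100], [279, 100], [280, 100], [277, 101], [278, 101], [279, 101], [280, 101], [257, 102], [277, 102], [278, 102], [279, 102], [280, 102], [257, 103], [258, 103], [259, 103], [277, 103], [278, 103], [279, 103], [280, 103], [257, 104], [258, 104], [259, 104], [260, 104], [261, 104], [277, 104], [278, 104], [279, 104], [280, 104], [259, 105], [260, 105], [261, 105], [262, 105], [263, 105], [277, 105], [278, 105]]
tab [39.8 20.1] lid-frame -74.5 0.7
tab [21.4 39.8] lid-frame 1.1 -89.9
tab [19.9 40.3] lid-frame 0.8 91.4
tab [39.6 21.3] lid-frame 76.3 0.7
```

View pics/c6.png

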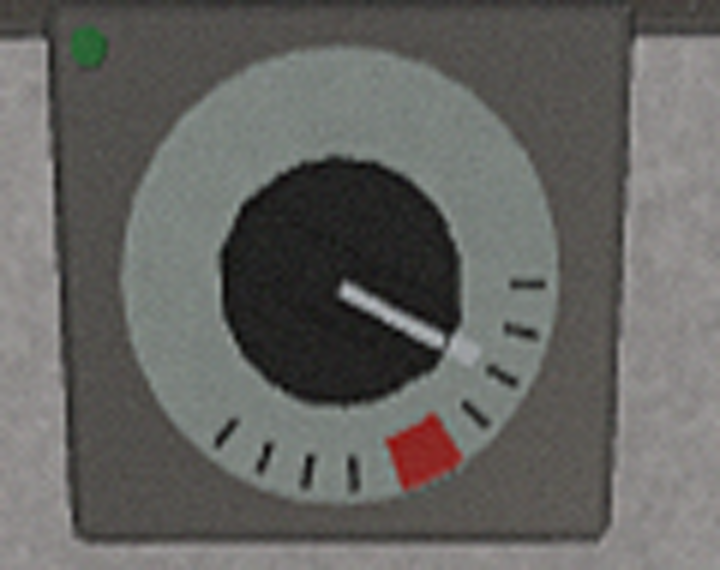

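Run:
```python
from h import *
ux=np.array([.9714,-.2377]);uy=np.array([.2377,.9714]);C=np.array([550.8,-14])
for f in('w6','t6'):
    c=load(f)
    print(f)
    for n,d,r in (('a',ux,65),('b',uy,80),('c',-ux,65),('d',-uy,80)):
        P=lambda rr,z:proj(c,np.append(C+d*rr,z)).round(1)
        print(n,'hinge',P(r,98),'flush tip',P(r+28,98),'up tip',P(r+20.5,117))
t=load('t6')['img'][:,:,::-1]; w=load('w6')['img'][:,:,::-1]
A=cv2.resize(t[150:250,195:305],(528,480),interpolation=cv2.INTER_CUBIC)
B=cv2.resize(w[10:60,225:285],(270,225),interpolation=cv2.INTER_CUBIC)
o=np.zeros((480,800,3),np.uint8);o[:,:528]=A;o[:225,530:]=B;cv2.imwrite('pics/c7.png',o)
hs=cv2.cvtColor(w.copy(),cv2.COLOR_BGR2HSV); m=(hs[...,0]<20)&(hs[...,1]>150)&(hs[...,2]>60); ys,xs=np.where(m[:60]);print(ys.min(),ys.max(),xs.min(),xs.max())
```

```text
w6
a hinge [317.2 -66.3] flush tip [343.6 -66.3] up tip [341.7 -76.6]
b hinge [ 256.  -167.3] flush tip [ 256. -207.] up tip [ 256. -217.]
c hinge [194.5 -66.4] flush tip [168.1 -66.4] up tip [170.1 -76.7]
d hinge [255.8  19.3] flush tip [255.8  46.3] up tip [255.8  36. ]
t6
a hinge [266.3 176.2] flush tip [268.7 167.3] up tip [268.5 169.1]
b hinge [235.3 190.1] flush tip [226.4 187.7] up tip [228.7 188.1]
c hinge [255.4 217.7] flush tip [253.  226.6] up tip [253.9 224.4]
d hinge [286.4 203.7] flush tip [295.3 206. ] up tip [293.7 205.3]
0 59 75 511
```

View pics/c7.png

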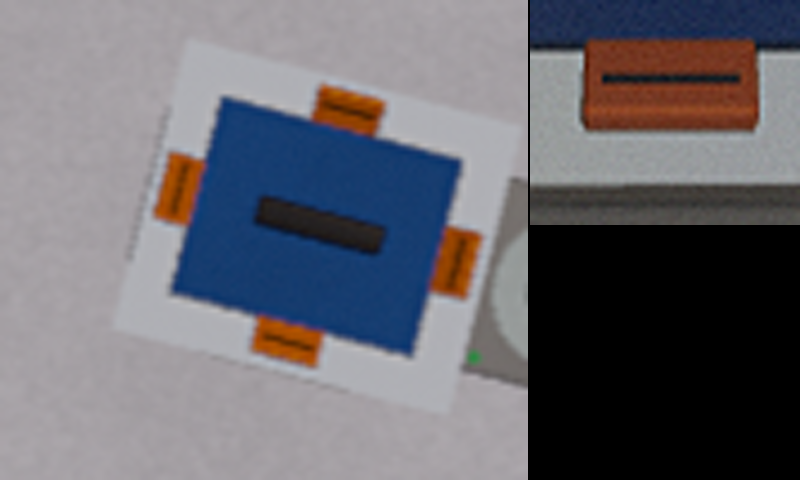

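The crop shows all four tabs still up: tab d's tip is at image row ~36, where flush would be ~46. So the fingers didn't act on them. Next I'll check where the fingertip really is relative to the TCP.

Run:
```python
from h import *
for f in ('w5','w6','w2'):
    c=load(f); M=np.linalg.inv(np.array(c['tool_from_camera'])); o=c['s']['opening']/2
    for p in ([0,o,0],[11,o,0],[-11,o,0],[0,o,-19],[11,o,-13],[11,o,-19]):
        q=M@np.append(p,1.); print(f,p,(c['fx']*q[0]/q[2]+c['cx']).round(),(c['fy']*q[1]/q[2]+c['cy']).round())
print(M.round(2),c['fx'])
c=load('w5');print(c['img'][225:260:2,225:290:4].max(axis=2))
```

```text
w5 [0, -0.10366776992470171, 0] 256.0 226.0
w5 [11, -0.10366776992470171, 0] 256.0 210.0
w5 [-11, -0.10366776992470171, 0] 256.0 241.0
w5 [0, -0.10366776992470171, -19] 256.0 240.0
w5 [11, -0.10366776992470171, -13] 256.0 219.0
w5 [11, -0.10366776992470171, -19] 256.0 223.0
w6 [0, 21.3923768794816, 0] 289.0 226.0
w6 [11, 21.3923768794816, 0] 290.0 210.0
w6 [-11, 21.3923768794816, 0] 289.0 241.0
w6 [0, 21.3923768794816, -19] 293.0 240.0
w6 [11, 21.3923768794816, -13] 292.0 219.0
w6 [11, 21.3923768794816, -19] 294.0 223.0
w2 [0, 21.487594008487868, 0] 289.0 226.0
w2 [11, 21.487594008487868, 0] 290.0 210.0
w2 [-11, 21.487594008487868, 0] 288.0 241.0
w2 [0, 21.487594008487868, -19] 293.0 240.0
w2 [11, 21.487594008487868, -13] 292.0 219.0
w2 [11, 21.487594008487868, -19] 294.0 223.0
[[-0.0000e+00  1.0000e+00 -0.0000e+00  1.5000e-01]
 [-9.5000e-01 -0.0000e+00 -3.1000e-01  2.4420e+01]
 [-3.1000e-01  0.0000e+00  9.5000e-01  1.8257e+02]
 [ 0.0000e+00  0.0000e+00  0.0000e+00  1.0000e+00]] 284.01607707844096
[[ 96  92  93  87  93  90  81  86  82  87  85  85  88  86  84  94  90]
 [ 88  96  92  8
[... 491 characters left out ...]
 50  47  45  56  54  42  39  56  58  48  41  47 153 160 160]
 [162 108  47  44  43  59  55  39  47  59  60  52  46  41  43 163 162]
 [163  47  49  47  43  58  56  36  42  54  51  52  49  41  48 160 164]
 [162  32  49  58  46  57  59  40  39  53  54  57  47  45  36 164 159]
 [160  45  52  45  50  60  51  44  41  54  54  56  47  48  50 162 158]
 [163  42  51  45  47  54  58  36  42  51  52  53  44  48  46 170 166]
 [109  49  50  39  55  49  48  35  35  49  46  51  41  54  44  98  92]
 [ 85  46  40  40  49  45  52  39  36  59  50  52  30  38  39  95  90]
 [ 86  40  37  38  47  49  55  30  30  49  51  54  39  35  38  95  87]
 [ 86  38  35  38  57  57  44  25  27  49  53  52  38  31  37  78  88]]
```

The images put the real fingertips about 20–25 mm behind the stated TCP: the tip is at row 228, while a tip at the TCP would show at 210. That explains the zero force. Going back to tab d and pressing deeper, watching the force.

```bash
python3 -m crank '[{"dx":1.1,"dy":4.6,"dz":-2,"spin":0},{"dx":1.1,"dy":4.6,"dz":-2,"spin":0},{"dx":1.2,"dy":4.7,"dz":-2,"spin":0},{"dx":0,"dy":0,"dz":-5,"spin":0},{"dx":0,"dy":0,"dz":-5,"spin":0},{"dx":0,"dy":0,"dz":-2.9,"spin":0},{"dx":0,"dy":0,"dz":0,"spin":0}]' 1
for i in 1 ; do python3 -m crank '[{"dx":0,"dy":0,"dz":-0.5,"spin":0},{"dx":0,"dy":0,"dz":-0.4,"spin":0}]'; done
python3 -m crank '[{"dx":0,"dy":0,"dz":-0.4,"spin":0}]'
python3 -m crank '[{"dx":0,"dy":0,"dz":-0.4,"spin":0}]'
```

```text
clock: 16.32
tcp_pos: [524.2, -109.7, 109.3]
tcp_rot: [0.786, 0.618, -0.002, -0.003]
contact_force: [-0.1, -0.6, 0.5]
opening: 0.4
clock: 16.58
tcp_pos: [528.5, -112.0, 105.6]
tcp_rot: [0.786, 0.618, 0.001, 0.001]
contact_force: [-0.5, -0.2, 0.1]
opening: 0.2
clock: 16.7
tcp_pos: [528.1, -112.0, 101.1]
tcp_rot: [0.786, 0.618, 0.001, 0.001]
contact_force: [0.0, 0.3, -0.1]
opening: -0.1
clock: 16.82
tcp_pos: [527.7, -111.9, 96.6]
tcp_rot: [0.786, 0.618, 0.0, 0.0]
contact_force: [0.3, 0.2, 0.3]
opening: -0.3
```

```bash
python3 -m crank '[{"dx":0,"dy":0,"dz":-0.4,"spin":0}]'
python3 -m crank '[{"dx":0,"dy":0,"dz":-0.4,"spin":0}]'
python3 -m crank '[{"dx":0,"dy":0,"dz":-0.3,"spin":0}]'
python3 -m crank '[{"dx":0,"dy":0,"dz":-0.3,"spin":0}]'
```

```text
clock: 16.95
tcp_pos: [527.5, -112.0, 92.3]
tcp_rot: [0.786, 0.618, 0.0, 0.0]
contact_force: [-1.3, -3.5, 5.5]
opening: -0.2
clock: 17.08
tcp_pos: [527.9, -113.0, 89.0]
tcp_rot: [0.786, 0.618, -0.0, 0.001]
contact_force: [-2.3, -4.1, 6.7]
opening: 0.3
clock: 17.2
tcp_pos: [528.1, -113.3, 86.2]
tcp_rot: [0.786, 0.618, -0.0, 0.002]
contact_force: [-1.0, -2.6, 4.1]
opening: -0.1
clock: 17.32
tcp_pos: [527.8, -112.2, 82.5]
tcp_rot: [0.786, 0.618, 0.0, 0.001]
contact_force: [-0.1, -0.5, 0.3]
opening: 0.1
```

Contact at TCP z ≈ 94, force peak of about 8 N, then it dropped to zero: tab d snapped. The same for tab a.

```bash
python3 -m crank '[{"dx":0,"dy":0,"dz":5,"spin":0},{"dx":3.5,"dy":2.6,"dz":0,"spin":0},{"dx":3.5,"dy":2.6,"dz":0,"spin":0},{"dx":3.5,"dy":2.6,"dz":0,"spin":0},{"dx":0,"dy":0,"dz":-2.8,"spin":0},{"dx":0,"dy":0,"dz":0,"spin":0}]'; python3 -m crank '[{"dx":0,"dy":0,"dz":-0.5,"spin":0},{"dx":0,"dy":0,"dz":-0.5,"spin":0},{"dx":0,"dy":0,"dz":-0.5,"spin":0}]';python3 -m crank '[{"dx":0,"dy":0,"dz":-0.3,"spin":0},{"dx":0,"dy":0,"dz":-0.3,"spin":0},{"dx":0,"dy":0,"dz":-0.3,"spin":0}]'
```

```text
clock: 18.08
tcp_pos: [629.8, -32.5, 100.5]
tcp_rot: [0.786, 0.618, -0.002, -0.003]
contact_force: [-0.0, -0.4, -0.2]
opening: 0.1
clock: 18.45
tcp_pos: [634.1, -34.3, 90.8]
tcp_rot: [0.787, 0.618, 0.002, 0.002]
contact_force: [4.2, -0.7, 5.6]
opening: 0.1
clock: 18.82
tcp_pos: [635.5, -34.7, 82.9]
tcp_rot: [0.786, 0.618, 0.002, 0.003]
contact_force: [4.1, -0.8, 1.9]
opening: -0.3
```

```bash
python3 -m crank '[{"dx":0,"dy":0,"dz":-0.2,"spin":0},{"dx":0,"dy":0,"dz":0,"spin":0}]';python3 -m crank '[{"dx":0,"dy":0,"dz":-0.2,"spin":0},{"dx":0,"dy":0,"dz":0,"spin":0}]'
```

```text
clock: 19.08
tcp_pos: [631.0, -33.5, 77.1]
tcp_rot: [0.786, 0.618, -0.001, -0.001]
contact_force: [0.1, 0.0, 0.2]
opening: 0.0
clock: 19.32
tcp_pos: [631.7, -33.6, 75.5]
tcp_rot: [0.786, 0.618, -0.0, -0.001]
contact_force: [-0.3, -0.4, 0.1]
opening: 0.2
```

```bash
python3 -m crank '[{"dx":0,"dy":0,"dz":5.6,"spin":0},{"dx":-1.9,"dy":3.9,"dz":0,"spin":0},{"dx":-1.9,"dy":3.9,"dz":0,"spin":0},{"dx":-1.9,"dy":3.8,"dz":0,"spin":0},{"dx":0,"dy":0,"dz":-2.8,"spin":0},{"dx":0,"dy":0,"dz":0,"spin":0}]'; python3 -m crank '[{"dx":0,"dy":0,"dz":-0.5,"spin":0},{"dx":0,"dy":0,"dz":-0.5,"spin":0},{"dx":0,"dy":0,"dz":-0.5,"spin":0}]';python3 -m crank '[{"dx":0,"dy":0,"dz":-0.4,"spin":0},{"dx":0,"dy":0,"dz":-0.4,"spin":0},{"dx":0,"dy":0,"dz":-0.2,"spin":0},{"dx":0,"dy":0,"dz":0,"spin":0}]'
```

```text
clock: 20.08
tcp_pos: [573.0, 82.7, 102.0]
tcp_rot: [0.786, 0.618, -0.002, -0.001]
contact_force: [-0.6, 0.7, -0.0]
opening: -0.2
clock: 20.45
tcp_pos: [576.7, 82.8, 90.4]
tcp_rot: [0.787, 0.617, 0.002, 0.0]
contact_force: [-0.1, 5.3, 8.5]
opening: -0.1
clock: 20.95
tcp_pos: [574.8, 81.9, 78.5]
tcp_rot: [0.786, 0.618, -0.001, -0.0]
contact_force: [0.7, 0.3, -0.1]
opening: 0.2
```

```bash
python3 -m crank '[{"dx":0,"dy":0,"dz":5.6,"spin":0},{"dx":-3.6,"dy":-2.5,"dz":0,"spin":0},{"dx":-3.5,"dy":-2.5,"dz":0,"spin":0},{"dx":-3.5,"dy":-2.5,"dz":0,"spin":0},{"dx":0,"dy":0,"dz":-3,"spin":0},{"dx":0,"dy":0,"dz":0,"spin":0}]'; python3 -m crank '[{"dx":0,"dy":0,"dz":-0.5,"spin":0},{"dx":0,"dy":0,"dz":-0.5,"spin":0},{"dx":0,"dy":0,"dz":-0.5,"spin":0}]';python3 -m crank '[{"dx":0,"dy":0,"dz":-0.4,"spin":0},{"dx":0,"dy":0,"dz":-0.4,"spin":0},{"dx":0,"dy":0,"dz":-0.3,"spin":0},{"dx":0,"dy":0,"dz":0,"spin":0}]'
```

```text
clock: 21.7
tcp_pos: [467.2, 7.2, 103.5]
tcp_rot: [0.787, 0.617, -0.001, -0.002]
contact_force: [0.2, -0.1, -0.1]
opening: 0.3
clock: 22.08
tcp_pos: [469.4, 7.6, 90.4]
tcp_rot: [0.786, 0.618, -0.0, -0.0]
contact_force: [-3.1, 1.1, 3.9]
opening: -0.1
clock: 22.58
tcp_pos: [469.0, 7.3, 78.7]
tcp_rot: [0.786, 0.618, -0.0, -0.0]
contact_force: [0.7, -0.3, 0.3]
opening: 0.0
```

```bash
python3 -m crank '[{"dx":0,"dy":0,"dz":6,"spin":0},{"dx":0,"dy":0,"dz":5,"spin":0},{"dx":4,"dy":-0.9,"dz":4,"spin":0},{"dx":4.2,"dy":-0.9,"dz":2,"spin":0},{"dx":0,"dy":0,"dz":0,"spin":0},{"dx":0,"dy":0,"dz":0,"spin":0}]' 1
python3 - <<'E'
from h import *
c=snap('wrist','w8')
E
python3 -m crank '[{"dx":-1.2,"dy":-4.8,"dz":1,"spin":0},{"dx":-1.2,"dy":-4.8,"dz":1,"spin":0},{"dx":-1.2,"dy":-4.8,"dz":1,"spin":0},{"dx":-1.2,"dy":-4.8,"dz":1,"spin":0},{"dx":-1,"dy":-4.6,"dz":1,"spin":0},{"dx":0,"dy":0,"dz":0,"spin":0},{"dx":0,"dy":0,"dz":0,"spin":0}]' 0
python3 - <<'E'
from h import *
w=snap('wrist','w9'); snap('top','t9'); print(w['s']['tcp_pos'])
ux=np.array([.9714,-.2377]);uy=np.array([.2377,.9714]);C=np.array([550.8,-14])
for f in ('w5','w8','t6','t9','w6','w9'):
    c=load(f); h=cv2.cvtColor(c['img'][:,:,::-1].copy(),cv2.COLOR_BGR2HSV); m=((h[...,0]<20)&(h[...,1]>150)&(h[...,2]>60)).astype(np.uint8)
    cs,_=cv2.findContours(m,cv2.RETR_EXTERNAL,cv2.CHAIN_APPROX_NONE)
    for cn in cs:
        P=np.array([ray(c,p,98)[:2] for p in cn.reshape(-1,2)])-C; u=P@ux;v=P@uy
        if np.hypot(u.mean(),v.mean())<130 and len(cn)>15: print(f,'x',u.min().round(),u.max().round(),'y',v.min().round(),v.max().round())
E
```

```text
clock: 23.32
tcp_pos: [550.4, -10.6, 248.1]
tcp_rot: [0.786, 0.618, -0.001, -0.001]
contact_force: [-0.6, 0.2, -0.1]
opening: 0.3
clock: 24.25
tcp_pos: [492.7, -247.7, 298.4]
tcp_rot: [0.786, 0.618, 0.0, -0.001]
contact_force: [0.0, -0.1, 0.6]
opening: 42.6
[ 492.65910077 -247.74091611  298.40049606]
w5 x 64.0 91.0 y -27.0 21.0
w5 x -91.0 -64.0 y -27.0 21.0
w5 x -22.0 22.0 y 79.0 102.0
w8 x -26.0 -18.0 y -84.0 -81.0
w8 x 60.0 87.0 y -20.0 22.0
w8 x -97.0 -70.0 y -21.0 21.0
w8 x -27.0 16.0 y 81.0 106.0
t6 x -85.0 -64.0 y -19.0 21.0
t6 x -19.0 21.0 y -101.0 -79.0
t6 x -19.0 21.0 y 81.0 101.0
t6 x 65.0 87.0 y -19.0 20.0
t9 x -96.0 -70.0 y -19.0 21.0
t9 x -24.0 16.0 y -105.0 -80.0
t9 x -25.0 16.0 y 81.0 108.0
t9 x 61.0 87.0 y -19.0 21.0
w6 x -22.0 22.0 y -99.0 -80.0
w9 x -26.0 17.0 y -108.0 -82.0
```

All four tabs now measure flush: radial length 26–28 mm, against 20–23 mm when up. The lid slid about 5 mm along −x within its play. Working out the dial angles now.

Run:
```python
from h import *
for f in ('w6','w9'):
    c=load(f); im=c['img'][:,:,::-1].copy(); h=cv2.cvtColor(im,cv2.COLOR_BGR2HSV); H,S,V=[h[...,i].astype(int) for i in range(3)]
    y,x=np.mgrid[:384,:512]; k=proj(c,[510.5,-178.9,90]); d=np.hypot(x-k[0],y-k[1])
    n,lab,st,ce=cv2.connectedComponentsWithStats(((d<32)&(im.min(axis=2)>100)).astype(np.uint8))
    # pointer: bright pixels >145
    pm=(d<32)&(im.min(axis=2)>145); ys,xs=np.where(pm); 
    P=np.array([ray(c,(a,b),100)[:2] for a,b in zip(xs,ys)],np.float32)
    l=cv2.fitLine(P,cv2.DIST_HUBER,0,.01,.01).ravel(); a=np.degrees(np.arctan2(l[1],l[0]))
    rm=(d<45)&((H<8)|(H>172))&(S>120); pr=ray(c,(x[rm].mean(),y[rm].mean()),61)[:2]-[510.5,-178.9]
    r=np.degrees(np.arctan2(pr[1],pr[0])); print(f,len(xs),'pointer',a,'red',r,'radius',np.linalg.norm(pr),'turn rad',np.radians(r-a), 'ptr off',np.cross(l[:2],l[2:]-[510.5,-178.9]))
s=robot.read_state();print(s['q'],s['tcp_pos'])
```

```text
w6 38 pointer -39.61899 red -76.72087469015645 radius 44.192586131940416 turn rad -0.6475500142183832 ptr off -1.263889674087837
w9 37 pointer -38.16351 red -76.66380698651095 radius 44.41321903299917 turn rad -0.6719569564251012 ptr off -1.7600376109381575
[-6.07847752e-01  5.33204070e-04  1.59542968e+00  3.66944638e-04
  1.54686968e+00 -3.70247091e-01] [ 493.15009781 -247.18342775  298.53456537]<stdin>:11: DeprecationWarning: Arrays of 2-dimensional vectors are deprecated. Use arrays of 3-dimensional vectors instead. (deprecated in NumPy 2.0)
```

```bash
python3 -m crank '[{"dx":0.25,"dy":0.98,"dz":-2,"spin":0.161},{"dx":0.25,"dy":0.98,"dz":-2,"spin":0.161},{"dx":0.25,"dy":0.98,"dz":-2,"spin":0.161},{"dx":0.25,"dy":0.98,"dz":-2,"spin":0.161},{"dx":0.25,"dy":0.98,"dz":-2,"spin":0.161},{"dx":0.25,"dy":0.98,"dz":-2,"spin":0.161},{"dx":0.25,"dy":0.98,"dz":-2,"spin":0.164},{"dx":0,"dy":0,"dz":-2,"spin":0},{"dx":0,"dy":0,"dz":0,"spin":0},{"dx":0,"dy":0,"dz":0,"spin":0}]' 0
python3 - <<'E'
from h import *
s=robot.read_state();q=s['tcp_rot'];print(s['tcp_pos'],np.degrees(np.arctan2(2*q[1]**2-1,2*q[0]*q[1])),s['q'])
E
```

```text
clock: 25.6
tcp_pos: [511.2, -179.6, 139.9]
tcp_rot: [0.333, 0.943, -0.0, 0.0]
contact_force: [-0.1, 0.3, 0.2]
opening: 42.6
[ 511.24106846 -179.58660947  139.87311746] 51.10417440994948 [-4.83400657e-01  8.06035733e-02  1.81309993e+00  3.45439963e-05
  1.24725371e+00 -1.37534780e+00]
```

```bash
python3 -m crank '[{"dx":0,"dy":0,"dz":-2.5,"spin":0},{"dx":0,"dy":0,"dz":-2.5,"spin":0},{"dx":0,"dy":0,"dz":-1,"spin":0},{"dx":0,"dy":0,"dz":0,"spin":0}]' 0; python3 -m crank '[{"dx":0,"dy":0,"dz":-0.7,"spin":0},{"dx":0,"dy":0,"dz":-0.7,"spin":0},{"dx":0,"dy":0,"dz":0,"spin":0}]'; python3 -m crank '[{"dx":0,"dy":0,"dz":0,"spin":0},{"dx":0,"dy":0,"dz":0,"spin":0},{"dx":0,"dy":0,"dz":0,"spin":0},{"dx":0,"dy":0,"dz":0,"spin":0}]' 1
```

```text
clock: 26.1
tcp_pos: [510.8, -180.1, 79.4]
tcp_rot: [0.333, 0.943, 0.0, -0.0]
contact_force: [0.5, -0.0, 1.0]
opening: 42.8
clock: 26.48
tcp_pos: [510.4, -179.9, 64.7]
tcp_rot: [0.333, 0.943, 0.0, -0.0]
contact_force: [0.2, 0.6, 0.3]
opening: 42.5
clock: 26.98
tcp_pos: [510.8, -180.6, 65.7]
tcp_rot: [0.333, 0.943, -0.0, 0.0]
contact_force: [-3.3, -0.7, 5.5]
opening: 14.5
```

```bash
python3 -m crank '[{"dx":0,"dy":0,"dz":0,"spin":-0.11},{"dx":0,"dy":0,"dz":0,"spin":-0.11},{"dx":0,"dy":0,"dz":0,"spin":-0.11},{"dx":0,"dy":0,"dz":0,"spin":-0.11},{"dx":0,"dy":0,"dz":0,"spin":-0.11},{"dx":0,"dy":0,"dz":0,"spin":-0.11},{"dx":0,"dy":0,"dz":0,"spin":0},{"dx":0,"dy":0,"dz":0,"spin":0}]'
python3 - <<'E'
from h import *
s=robot.read_state();q=s['tcp_rot'];print(s['tcp_pos'],np.degrees(np.arctan2(2*q[1]**2-1,2*q[0]*q[1])),s['ft_torque'])
E
python3 -m crank '[{"dx":0,"dy":0,"dz":0,"spin":0},{"dx":0,"dy":0,"dz":0,"spin":0},{"dx":0,"dy":0,"dz":0,"spin":0}]' 0
```

```text
clock: 27.98
tcp_pos: [511.0, -180.5, 65.7]
tcp_rot: [0.62, 0.784, -0.0, 0.0]
contact_force: [-4.3, -1.9, 4.8]
opening: 14.3
[ 510.98118323 -180.49190731   65.6983886 ] 13.314433299463813 [-0.24465771  0.56593471 -0.03889303]
clock: 28.35
tcp_pos: [510.9, -179.8, 64.9]
tcp_rot: [0.621, 0.784, 0.0, -0.0]
contact_force: [-0.1, -0.3, -0.3]
opening: 42.6
```

```bash
python3 -m crank '[{"dx":0,"dy":0,"dz":3,"spin":0},{"dx":0,"dy":0,"dz":5,"spin":0},{"dx":0,"dy":0,"dz":5,"spin":0},{"dx":0.8,"dy":-3.5,"dz":5,"spin":0},{"dx":0.8,"dy":-3.5,"dz":5,"spin":0},{"dx":0,"dy":0,"dz":0.5,"spin":0},{"dx":0,"dy":0,"dz":0,"spin":0}]'
python3 - <<'E'
from h import *
c=snap('wrist','w10'); t=snap('top','t10'); im=c['img'][:,:,::-1].copy(); h=cv2.cvtColor(im,cv2.COLOR_BGR2HSV); H,S,V=[h[...,i].astype(int) for i in range(3)]
y,x=np.mgrid[:384,:512]; k=proj(c,[510.5,-178.9,90]); d=np.hypot(x-k[0],y-k[1])
pm=(d<32)&(im.min(axis=2)>142); ys,xs=np.where(pm)
P=np.array([ray(c,(a,b),100)[:2] for a,b in zip(xs,ys)],np.float32); l=cv2.fitLine(P,cv2.DIST_HUBER,0,.01,.01).ravel()
rm=(d<45)&((H<8)|(H>172))&(S>120); pr=ray(c,(x[rm].mean(),y[rm].mean()),61)[:2]-[510.5,-178.9]
print(len(xs),'pointer',np.degrees(np.arctan2(l[1],l[0])),'red',np.degrees(np.arctan2(pr[1],pr[0])),np.linalg.norm(pr))
ux=np.array([.9714,-.2377]);uy=np.array([.2377,.9714]);C=np.array([550.8,-14])
h=cv2.cvtColor(t['img'][:,:,::-1].copy(),cv2.COLOR_BGR2HSV); m=((h[...,0]<20)&(h[...,1]>150)&(h[...,2]>60)).astype(np.uint8)
for cn in cv2.findContours(m,cv2.RETR_EXTERNAL,cv2.CHAIN_APPROX_NONE)[0]:
    Q=np.array([ray(t,p,98)[:2] for p in cn.reshape(-1,2)])-C; u=Q@ux;v=Q@uy
    if np.hypot(u.mean(),v.mean())<130 and len(cn)>15: print('x',u.min().round(),u.max().round(),'y',v.min().round(),v.max().round())
A=cv2.resize(t['img'][100:260,50:430,::-1],(800,337)); B=im[max(0,int(k[1])-55):int(k[1])+55,int(k[0])-90:int(k[0])+90]
o=np.zeros((600,800,3),np.uint8);o[:337]=A; B=cv2.resize(B,None,fx=2.35,fy=2.35,interpolation=cv2.INTER_CUBIC);o[338:338+B.shape[0],:B.shape[1]]=B[:262];cv2.imwrite('pics/fin.png',o)
E
```

```text
clock: 29.22
tcp_pos: [526.8, -249.9, 299.9]
tcp_rot: [0.621, 0.784, 0.0, -0.0]
contact_force: [-1.0, -0.2, -0.4]
opening: 42.3
54 pointer -78.91807 red -77.03558063853228 44.317982827476655
x -96.0 -70.0 y -19.0 21.0
x -24.0 16.0 y -105.0 -80.0
x -25.0 16.0 y 81.0 108.0
x 61.0 87.0 y -19.0 21.0
```

View pics/fin.png

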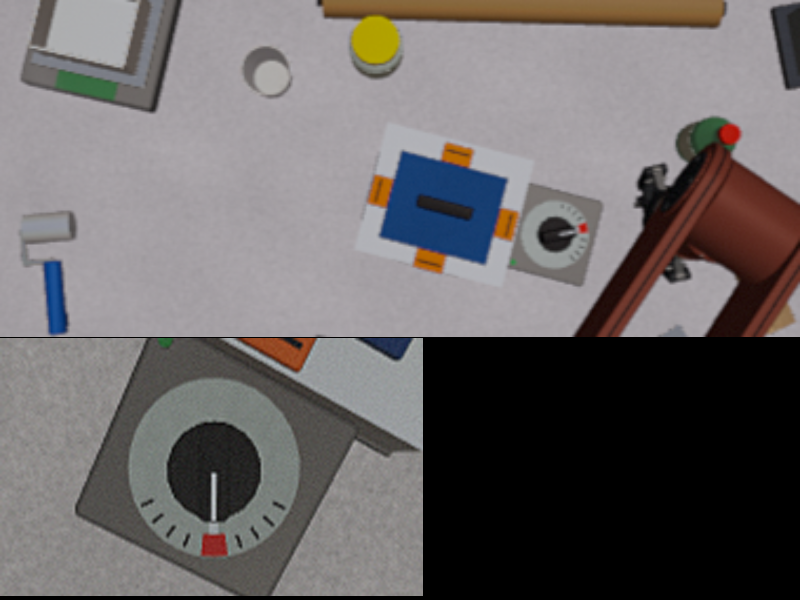

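The white pointer (column 213) stands at the middle of the red band (214), the four tabs are flush, and the bystanders are in place. Handing in.

```bash
python3 -c "
from rig import robot
s=robot.read_state();print(s['clock'],s['contact_force']);print(robot.hand_in())"
```

```text
29.325 [-0.65413027  0.27431185 -0.33789366]
the job is handed in; nothing more can be done
None
```

The heat box is closed, all four snap tabs are flush and the dial pointer stands at the middle of the red band. I handed the job in at 29.3 s; the hand-in gives no verdict.

- **Lid:** I picked it up by the handle and lowered it until the rim took its weight. Afterwards it measured 158 × 129 mm at rim height, level and aligned with the box.
- **Tabs:** I pressed them in the order d, a, b, c. Each time the force rose and then dropped to about zero as the tab went down. From above they now measure 25–27 mm along their length, against 20–22 mm while still up.
- **Dial:** I turned it 0.66 rad clockwise, only after all four tabs were checked. The last close-up shows the pointer in line with the red band's middle to about a pixel; a line fit puts it about 2° past, in a band 20° wide.
- **Bystanders:** The last picture shows the cup, jar, roller and bottle standing as before. The wooden block was mostly behind the arm and I did not check it again.

**What disagreed along the way:**
- **First tab round missed:** the fingers never touched the tabs. The real fingertips sit about 22 mm behind the stated TCP; a picture showed the tabs still up, so I pressed all four again, deeper.
- **Lid shifted:** pressing slid the lid about 5 mm along −x, within its play in the opening.

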